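# Hold the kiln's bead door to its hinge block for the pin

## Task

Rehang the bead door of the little kiln: set the brass hinge block, knuckles to the front, into the pocket in the kiln's top front edge, press it fully home and let go of it. Then take the door by its wooden handle and, holding it level as when it is swung open (handle up, plate standing out in front of the kiln), bring its knuckle in between the block's two knuckles so that the three pin holes line up, and finish while still holding it there, steady and carried by you alone rather than leaning on the block or the kiln, so that I can slide the pin through. Leave the pin and everything else on the ledge alone.

Things in the scene. Friction and masses are not known exactly. Their poses are not given: they have to be found in the camera images.
- kiln: Green bead kiln, 240 deep x 260 wide x 150 mm high, fixed. Origin on the ledge below the centre of the hinge pocket; x points to its back, y along its front (left seen from the robot), z up. Front face at x = -26 mm. Top flat at z = 150 mm; on it a controller box 45 mm high from x = 148 mm back, and an upright white rod in a spring clip at x = 185, y = 105 mm, top at z = 241 mm.
- pocket (a point): Centre of the hinge pocket's mouth on the kiln's flat top (z = 150 mm), axes as the kiln's. Pocket 32.5 mm (x) x 68.5 mm (y), 20 mm deep, open at the top only. A rounded spring keeper bulges 3 mm from its rear wall, 12 mm below the mouth; it yields at 5 to 7 N, pushes the block to the front wall and grips it: the block tends to stick part way in and goes home with a push of up to about 15 N.
- block: Loose brass hinge block, about 0.4 kg. Origin: centre of its underside. Body 30 (x) x 66 (y) x 20 mm (z), bottom edges rounded. On it two lugs, at y = 15 to 31 mm on either side (62 mm over outer faces, 30 mm clear between), from x = 8 mm forward, flat tops at z = 42 mm, each ending in a knuckle. In the pocket its x points as the kiln's x, so the knuckles stand out in front of the kiln.
- block_top (a point): Centre of the top of the block's body, 20 mm above its underside; level with the pocket's mouth when the block is home.
- block_eye (a point): On the block's hinge axis (along y), midway between its two knuckles: x = -36, y = 0, z = 32 mm in the block's frame; axes as the block's. Knuckles: 20 mm outside diameter, 10 mm hole. With the block home, the axis lies about 11 mm in front of the kiln's face and 12 mm above its top.
- door: Loose bead door, about 0.36 kg, lying handle up on its white plug (88 x 53 x 15 mm). Origin: below the handle's middle, at the plug's underside. x points to its knuckle. Steel plate x = -52 to 38, y = -55 to 55, z = 15 to 19 mm. In place: its x along the kiln's x, z up, plate in front of the kiln. Balanced: centre of mass within 5 mm of under the handle.
- door_eye (a point): Centre of the pin hole of the door's knuckle: x = 58, y = 0, z = 25 mm in the door's frame. The knuckle is a tube along y, 25 mm long, 20 mm outside diameter, 10 mm hole; it fits between the block's knuckles with 2.5 mm to spare on either side.
- door_handle (a point): Middle of the door's handle: x = 0, y = 0, z = 42 mm in the door's frame. A straight dark wooden bar along y, 76 mm long, 12 mm wide (x), 14 mm high (z = 35 to 49 mm), 16 mm clear of the plate beneath, on two posts at y = -31 and 31 mm.
- hinge_pin: Bystander: steel hinge pin, 5 mm thick, 90 mm long along y with a 22 mm bent end, lying on the ledge. Origin: under the middle of its long leg.
- mandrel_holder: Bystander: steel mandrel holder block 70 x 110 x 32 mm with three thin mandrels up to 142 mm high. Origin: centre of its underside.
- cullet1: Bystander: frosted green glass chunk, about 55 mm across, 30 mm high. Origin: near the middle of its underside.
- cullet2: Bystander: frosted green glass chunk, about 46 mm across, 26 mm high. Origin: near the middle of its underside.
- cullet3: Bystander: frosted green glass chunk, about 62 mm across, 24 mm high. Origin: near the middle of its underside.
- marver: Bystander: graphite marver paddle, 110 x 62 mm blade from x = 0 to 110 mm, wooden handle to x = -145 mm, up to 26 mm high. Origin: underside, where blade and shank meet.
- cup: Bystander: blue enamel tin mug, 80 mm across, 75 mm high, handle at +y. Origin: centre of its underside.
Not all that is in view belongs to the job. What is shaped like the door but green or pink is not meant.

How it is judged (in metres and radians):
On the way, in this order (a step that is already met when the one before it is completed fails the run):
1. the hinge block sits fully home in the pocket and has been let go (z of block_top in the frame of pocket between -0.003 and 0.002 m and horizontal distance between block_top and pocket below 0.004 m and angle between block's own z axis and vertical below 0.05 rad and x of block_eye in the frame of kiln below -0.02 m and contact force between the fingers and block below 0.1 N), for 0.2 s.
2. the door has been lifted clear of the ledge, gripped by the fingers (height (world z) of door above 0.08 m and contact force between the fingers and door above 2 N), for 0.2 s.
At the end, for the whole second after the job is handed in: Block home: flush within 2 mm, centred within 4 mm, knuckles forward. Door level within 0.08 rad, out in front, its hole within 4 mm of the middle of the block's hinge axis, axes parallel within 0.06 rad, still, gripped, pressing on the block under 1.5 N and on the kiln under 0.5 N (z of block_top in the frame of pocket between -0.003 and 0.002 m and horizontal distance between block_top and pocket below 0.004 m and angle between block's own z axis and vertical below 0.05 rad and x of block_eye in the frame of kiln below -0.02 m and distance between door_eye and block_eye below 0.004 m and angle between the y axis of door and the y axis of block, either way round below 0.06 rad and angle between door's own z axis and vertical below 0.08 rad and x of door in the frame of kiln below -0.06 m and contact force between the fingers and door above 2 N and contact force between door and block below 1.5 N and contact force between door and kiln below 0.5 N and linear speed of door below 0.02 m/s); the arm keeps its last pose, push and grip.
It fails at once if a bystander was moved by more than 20 mm (distance of any of mandrel_holder, cullet1, cullet2, cullet3, marver, cup, hinge_pin from where it was at the start of the episode above 0.02 m).
It also fails if it takes over 67 s, if anything falls off the work surface, if the arm or the gripper's body presses on something with over 40 N, if the wrist force passes 120 N, or if a joint passes its speed limit or range.

## Robot

A 7-joint arm with a two-finger parallel gripper is mounted at the origin on the work surface. World frame = base frame: x ahead of the robot, y to its left, z up, the work surface at z = 0. Lengths are in m, angles in degrees, forces in N, time in s.
With the tool pointing down it reaches from about 0.4 to 0.925 m from the base axis. Payload 5.6 kg.
Tool frame: the origin (TCP) lies at the very end of the fingers, on their centre line; the grasp point (between the pads) lies 19 mm behind it; z points along the fingers, y is the line along which they close (so a half turn about z gives the same grasp; the last joint's range is limited). The gripper opens to 85 mm and grips with 20 to 120 N. Pads are 22 mm wide; open, the fingers measure 114 mm over their backs; the gripper's body (76 mm by 85 mm) begins 54 mm behind the grasp point. The pads swing forward as they close: fully open they stand 13 mm farther back than shut.
Start: joints at [72.422, 26.786, -0.665, 91.828, 0.344, 61.387, -3.226], TCP at [0.169, -0.628, 0.2] pointing down, gripper open.
Joint ranges: [-144.91, 144.91], [-17.63, 115.5], [-89.93, 88.59], [15.96, 139.68], [-74.01, 254.01], [8.47, 105.57], [-167.45, 167.45]. Speed limits (degrees/s): [147.25, 147.25, 180, 180, 180, 180, 180].

## Interface

Orientations are given as [roll, pitch, yaw] about the fixed x, y, z axes, in that order (R = Rz(yaw) Ry(pitch) Rx(roll)).
In Python, from bench import bot, effector, get_state, read_camera, boxes_of, pinpoint gives the robot as it stands. Calls block until the motion is done:
- bot.movep(position, orientation): joint-space move of the TCP to a pose.
- bot.move_l(position, rot=None, velocity=0.15): straight line of the TCP; rot=None keeps the orientation; velocity is the mean speed in m/s.
- bot.movej(angles): joint-space move.
- effector.open_jaws() and effector.clamp(newtons=None): open the fingers fully, or close them until they stop; newtons is the grip in N (None keeps the last).
- bot.hold(seconds).
- bot.ik(position, orientation): joint angles nearest the present ones, or None.
- get_state(): the state.
- read_camera(name): name is "side" or "top" or "wrist"; returns a dict with "pixels" (400x640x3 uint8, red, green, blue), "intrinsics" (3x3 intrinsics, pixels), "D" ([k1, k2, p1, p2, k3] as OpenCV has them; the pictures are not rectified), "xyz" and "rotation" of the camera in the world. Camera axes: x right, y down, z forward; pixel columns grow to the right and rows downward; lengths in m; the calibration is good to about 2 mm. A picture is of the moment at which its call begins. There is no depth.
A pose or a line that the arm cannot do raises bot.PlanningError and nothing moves.
- bot.finish_job(): hands the job in; it is judged then, once.
Trained networks look in the newest picture that a camera, given by its name, has taken for a name from the list of things; names that differ only in an ending like _2 or _b are one class to them, and where a whole thing is asked for, a point or a joint stands for the part that bears it (a point fixed in the world has none). Each returns a list of dicts, best first, with "confidence" (0 to 1); they miss things now and then, are a little off and sometimes report something else, mostly with a low value. They report only what shows in the picture. A call takes as long as a camera call. They do not tell look-alikes from the thing itself.
- boxes_of(thing, camera): "at" ([x, y, z] in m, in the coordinates of the camera as it stood for that picture, good to about 4 mm: the middle of the surface that is visible of it).
- pinpoint(thing, camera): "at" ([x, y, z] in m, in the coordinates of the camera as it stood for that picture, good to about 4 mm: a listed point, or the origin of a listed thing).
The state is a dict: "t": time; "qpos": joint angles; "joint_vel": joint speeds; "effort": joint torques, N m; "eef_pos": TCP position; "tool_rot": TCP orientation; "ft_force": force on the tool from outside, world axes, zero at the start; "wrist_torque": the same for the moment, N m; "finger_gap": finger opening in m; "gripper_force": force on a finger pad.
Only numpy, scipy, OpenCV 4.12 (cv2) and the standard library are available. Lean on these libraries where they do the work, as an engineer would, in place of code of your own. Each camera call takes 0.05 s, during which the arm holds its last target. There are 200 camera calls.

## Working session

There is one attempt and no reset: what is moved stays moved. The work goes in short steps, each a Python script; the robot and the scene stay as the last script left them, time stands still between calls to the robot, and variables do not carry over. Pictures are saved under pics/ and viewed, at most 10 in all, crops included, and the job is handed in when it is done.

```bash
ls; mkdir -p pics
cat > h.py <<'E'
import numpy as np, cv2
from scipy.spatial.transform import Rotation as Ro
from bench import bot, effector, get_state, read_camera, boxes_of, pinpoint
def cam(n):
    c=read_camera(n)
    R=np.array(c["rotation"])
    if R.shape!=(3,3): R=Ro.from_euler('xyz',R,degrees=True).as_matrix()
    c["R"]=R; c["p"]=np.array(c["xyz"]); c["K"]=np.array(c["intrinsics"]); c["d"]=np.array(c["D"]); return c
def w(c,a): return c["R"]@np.array(a)+c["p"]
def px(c,P):
    q=(np.atleast_2d(P)-c["p"])@c["R"]
    return cv2.projectPoints(q,np.zeros(3),np.zeros(3),c["K"],c["d"])[0][:,0]
def ray(c,uv):
    u=cv2.undistortPoints(np.array(uv,float).reshape(-1,1,2),c["K"],c["d"])[:,0]
    return np.c_[u,np.ones(len(u))]@c["R"].T
def save(c,f,crop=None,s=1):
    im=c["pixels"][...,::-1]
    if crop: im=im[crop[1]:crop[3],crop[0]:crop[2]]
    cv2.imwrite(f,cv2.resize(im,None,fx=s,fy=s,interpolation=cv2.INTER_CUBIC))
E
python3 - <<'E'
from h import *
ims=[]
for n in ["side","top","wrist"]:
    c=cam(n); print(n,c["p"].round(3),c["rotation"],c["K"].round(1).tolist())
    save(c,f"pics/{n}0.png")
    for th in ["kiln","pocket","block","block_eye","door","door_eye","door_handle","hinge_pin","mandrel_holder","cullet1","marver","cup"]:
        for d in pinpoint(th,n)[:4]:
            P=w(c,d["at"]); print(th,round(d["confidence"],2),P.round(3),px(c,P)[0].round())
print(get_state())
E
```

```text
pics
side [-0.303  1.111  1.033] [-125.21837152    0.90062259 -145.90541898] [[512.1, 0.0, 323.0], [0.0, 512.1, 198.5], [0.0, 0.0, 1.0]]
kiln 0.66 [0.618 0.005 0.001] [286. 204.]
kiln 0.35 [0.472 0.289 0.029] [266. 260.]
kiln 0.16 [ 0.42  -0.312  0.037] [381. 170.]
pocket 0.91 [0.625 0.004 0.151] [282. 166.]
block 0.83 [ 0.448 -0.293  0.003] [372. 179.]
block_eye 0.68 [ 0.422 -0.308  0.036] [381. 171.]
block_eye 0.26 [ 0.393 -0.151  0.   ] [365. 203.]
door 0.97 [0.425 0.313 0.007] [274. 276.]
door 0.82 [0.347 0.547 0.004] [241. 342.]
door 0.61 [0.21  0.296 0.003] [341. 304.]
door 0.43 [ 0.394 -0.152  0.002] [365. 202.]
door_eye 0.91 [0.174 0.248 0.027] [362. 292.]
door_eye 0.75 [0.471 0.287 0.029] [267. 260.]
door_eye 0.7 [0.402 0.557 0.027] [222. 329.]
door_handle 0.97 [0.215 0.297 0.045] [339. 292.]
door_handle 0.66 [0.344 0.541 0.045] [242. 331.]
door_handle 0.59 [0.421 0.316 0.042] [274. 268.]
hinge_pin 0.41 [ 0.457  0.002 -0.   ] [325. 219.]
mandrel_holder 0.94 [ 0.632 -0.413  0.005] [347. 151.]
cullet1 0.64 [0.365 0.161 0.004] [321. 256.]
cullet1 0.48 [ 0.393 -0.153  0.002] [36
[... 1611 characters left out ...]
{'t': 1.95, 'qpos': array([72.42366608, 26.7849272 , -0.6633437 , 91.82789514,  0.34286616,
       61.38633787, -3.22563472]), 'joint_vel': array([ 0.06592164, -0.02706995, -0.02000959,  0.11551942,  0.0653932 ,
        0.1530863 ,  0.00410882]), 'effort': array([-1.80002121e-04, -5.32217860e+01,  2.12740351e-02, -2.51624143e+01,
        1.14859000e-02,  1.31756729e-03, -2.64151474e-06]), 'eef_pos': array([ 0.16941789, -0.6275453 ,  0.20000034]), 'tool_rot': array([1.79997078e+02, 1.91208229e-03, 1.51070601e+01]), 'ft_force': array([ 0.06071282,  0.00651546, -0.44655319]), 'wrist_torque': array([ 0.04580941, -0.0147713 ,  0.02270718]), 'gripper_force': 0.0, 'finger_gap': 0.08533490382858316}
```

View pics/top0.png

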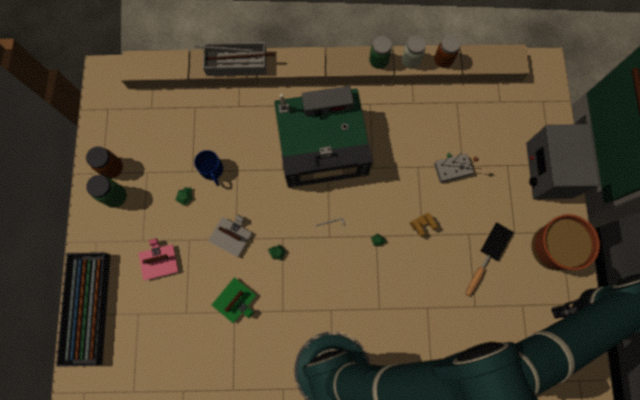

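View pics/side0.png

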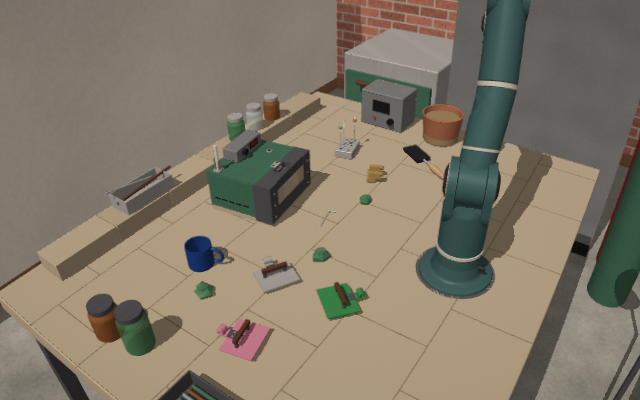

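Top view: kiln about (322,137) with the pocket at (326,153), brass block at (425,224), and pin at (330,222). Three door shapes are in view: steel (232,235), green (236,300) and pink (158,262). The steel one fits, because the plate is described as steel and the green and pink ones are excluded. Next I'll look closer from the wrist camera at the block and the kiln.

```bash
cat >> h.py <<'E'
def tri(obs):
    A=np.zeros((3,3));b=np.zeros(3)
    for c,uv in obs:
        d=ray(c,[uv])[0]; d/=np.linalg.norm(d); M=np.eye(3)-np.outer(d,d); A+=M; b+=M@c["p"]
    return np.linalg.solve(A,b)
def survey(things,views,tag):
    """wrist views; returns {thing:[list of world pts]} and triangulation"""
    obs={t:[] for t in things}; pts={t:[] for t in things}
    for i,(p,y) in enumerate(views):
        if p is not None: bot.movep(p,[180,0,y])
        c=cam("wrist"); save(c,f"pics/{tag}{i}.png")
        for t in things:
            for d in pinpoint(t,"wrist")[:1]:
                P=w(c,d["at"]); pts[t].append(P); obs[t].append((c,px(c,P)[0]))
                print(i,t,round(d["confidence"],2),P.round(4),px(c,P)[0].round())
    for t in things:
        if len(obs[t])>1: print(t,"mean",np.mean(pts[t],0).round(4),"tri",tri(obs[t]).round(4))
    return pts
E
python3 - <<'E'
from h import *
survey(["block","block_top","block_eye"],[([.45,-.30,.24],26),([.40,-.28,.26],26),([.47,-.34,.24],40)],"blk")
survey(["kiln","pocket"],[([.58,0,.36],0),([.60,-.04,.38],0),([.57,.04,.36],15)],"kil")
print(get_state()["t"])
E
```

```text
0 block 0.87 [ 0.4524 -0.2959  0.0006] [317. 157.]
0 block_top 0.86 [ 0.4536 -0.2978  0.0201] [318. 160.]
0 block_eye 0.75 [ 0.4206 -0.3122  0.0311] [317. 192.]
1 block 0.69 [ 0.4502 -0.2952 -0.0006] [347. 128.]
1 block_top 0.75 [ 0.4542 -0.2979  0.0196] [352. 127.]
1 block_eye 0.95 [ 0.4212 -0.3123  0.0287] [351. 158.]
2 block 0.84 [ 0.4524 -0.296   0.    ] [283. 150.]
2 block_top 0.93 [ 0.4543 -0.2976  0.0211] [283. 152.]
2 block_eye 0.95 [ 0.4184 -0.3134  0.0313] [274. 186.]
block mean [ 0.4516 -0.2957  0.    ] tri [ 0.4499 -0.2965 -0.0134]
block_top mean [ 0.454  -0.2978  0.0203] tri [ 0.4542 -0.2976  0.0219]
block_eye mean [ 0.4201 -0.3126  0.0304] tri [ 0.4218 -0.3117  0.0384]
0 kiln 0.8 [0.623  0.0016 0.0012] [317. 119.]
0 pocket 0.74 [0.622  0.0012 0.1506] [317. 129.]
1 kiln 0.74 [ 0.6198 -0.0011  0.0013] [294. 134.]
1 pocket 0.82 [0.6212 0.0041 0.1545] [279. 147.]
2 kiln 0.85 [6.234e-01 3.000e-04 0.000e+00] [355. 120.]
2 pocket 0.56 [0.6216 0.0033 0.1503] [365. 130.]
kiln mean [6.221e-01 2.000e-04 8.000e-04] tri [6.222e-01 3.000e-04 2.100e-03]
pocket mean [0.6216 0.0029 0.1518] tri [0.6218 0.0031 0.1549]
7.5667
```

```bash
python3 -c "
import cv2,numpy as np
a=cv2.imread('pics/blk0.png');b=cv2.imread('pics/kil0.png')
A=cv2.resize(a[70:270,200:440],None,fx=2,fy=2,interpolation=2);B=cv2.resize(b[60:260,160:480],None,fx=2.5,fy=2.5,interpolation=2)
cv2.imwrite('pics/blkc.png',A);cv2.imwrite('pics/kilc.png',B)"
```

```text
(no output)
```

View pics/blkc.png

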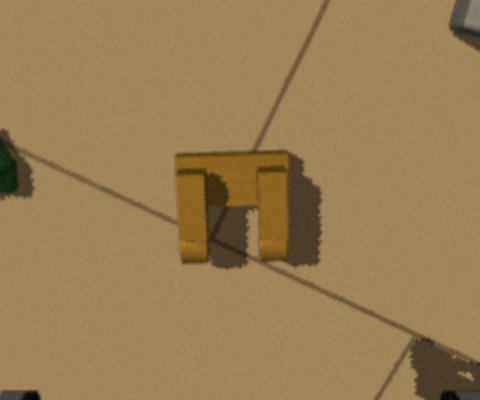

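View pics/kilc.png

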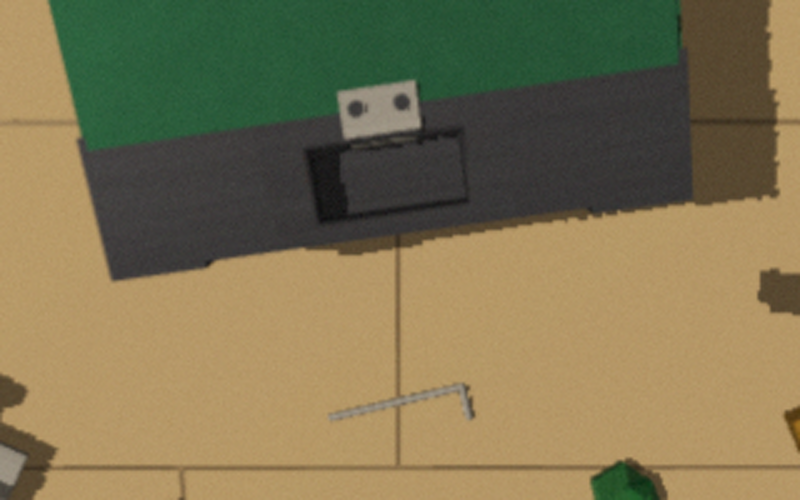

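Crop 1: the block stands upright. Its back body edge runs through crop (176,153)–(288,151), the lug tops start at row 170, and the knuckles face down (row 255). Crop 2: the pocket mouth corners are about (307,150), (465,128), (468,200) and (318,222), and the pin lies at (400,402). I'll get the yaws by intersecting rays with known planes.

Run:
```python
from h import *
import bench
# recreate camera poses: camera rigid to tool; get from current
c=cam("wrist"); s=get_state()
Rt=Ro.from_euler('xyz',s["tool_rot"],degrees=True).as_matrix(); Rrel=Rt.T@c["R"]; prel=Rt.T@(c["p"]-s["eef_pos"])
def at(p,y):
    R=Ro.from_euler('xyz',[180,0,y],degrees=True).as_matrix(); d=dict(c); d["R"]=R@Rrel; d["p"]=np.array(p)+R@prel; return d
def pl(c,uv,z):
    r=ray(c,uv); return c["p"]+r*((z-c["p"][2])/r[:,2])[:,None]
ang=lambda a,b:np.degrees(np.arctan2(*(b-a)[1::-1]))
k=at([.58,0,.36],0); kc=lambda l:np.array(l,float)/2.5+[160,60]
P=pl(k,kc([(307,150),(465,128),(468,200),(318,222)]),.15); print("pocket",P.round(4).tolist(),P.mean(0).round(4),[np.linalg.norm(P[i]-P[(i+1)%4]).round(4) for i in range(4)])
E=pl(k,kc([(112,280),(692,200),(82,150),(685,64)]),.15); print("front edge",E.round(4).tolist(),ang(E[1],E[0])-90,ang(E[3],E[2])-90, ang(P[1],P[0])-90,ang(P[2],P[3])-90, E[:2].mean(0), np.linalg.norm(E[0]-E[1]))
b=at([.45,-.30,.24],26); bc=lambda l:np.array(l,float)/2+[200,70]
B=pl(b,bc([(176,154),(289,151)]),.02); L=pl(b,bc([(177,171),(180,262),(287,169),(289,262)]),.042)
print("block back",B.round(4).tolist(),ang(B[1],B[0])-90,np.linalg.norm(B[0]-B[1]),"lugs",L.round(4).tolist(),ang(L[1],L[0]),ang(L[3],L[2]),L.mean(0))
```

```text
pocket [[0.6317, 0.0406, 0.15], [0.6411, -0.0289, 0.15], [0.6098, -0.031, 0.15], [0.5999, 0.0367, 0.15]] [0.6206 0.0043 0.15  ] [np.float64(0.0702), np.float64(0.0313), np.float64(0.0684), np.float64(0.032)]
front edge [[0.5732, 0.1328, 0.15], [0.6099, -0.1318, 0.15], [0.6318, 0.1402, 0.15], [0.6678, -0.1229, 0.15]] 7.909329117467905 7.803584465810658 7.704683212779088 8.31326311052176 [5.91549559e-01 4.91418911e-04 1.50000000e-01] 0.2671575591071266
block back [[0.4524, -0.2581, 0.02], [0.4827, -0.3162, 0.02]] 27.5322815074519 0.06550429402898564 lugs [[0.4478, -0.2629, 0.042], [0.4008, -0.2862, 0.042], [0.4754, -0.3169, 0.042], [0.4282, -0.3425, 0.042]] 26.31470917500134 28.454429562785418 [ 0.43805958 -0.30214014  0.042     ]
```

Run:
```python
from h import *
u=np.array([.888,.460]); 
bot.movep([.597,0.003,.27],[180,0,7.9]); bot.hold(.3)
c=cam("wrist"); np.savez("pk.npz",p=c["p"],R=c["R"],im=c["pixels"],K=c["K"],d=c["d"],tcp=get_state()["eef_pos"])
for t in ["pocket","kiln"]:
    for d in pinpoint(t,"wrist")[:1]: print(t,d["confidence"],w(c,d["at"]).round(4))
th=np.radians(27.2); u=np.array([np.cos(th),np.sin(th)]); v=np.array([-u[1],u[0]])
g=(.2665-.008)*u+(-.4715)*v
print(g)
bot.movep([*g,.13],[180,0,27.2])
bot.move_l([*g,.0185],velocity=.08)
print(get_state()["ft_force"])
effector.clamp(60); s=get_state(); print(s["finger_gap"],s["gripper_force"],s["ft_force"])
bot.move_l([*g,.10],velocity=.06); bot.hold(.3)
s=get_state(); print(s["finger_gap"],s["gripper_force"],s["ft_force"],s["wrist_torque"],s["eef_pos"],s["t"])
c2=cam("wrist"); np.savez("bk.npz",p=c2["p"],R=c2["R"],im=c2["pixels"],K=c2["K"],d=c2["d"],tcp=s["eef_pos"],rot=s["tool_rot"])
for t in ["block_top","block_eye","block"]:
    for d in pinpoint(t,"wrist")[:1]: print(t,d["confidence"],w(c2,d["at"]).round(4))
A=cv2.resize(c["pixels"][60:260,180:460,::-1],(800,571),interpolation=2)[:,:]
A=cv2.resize(c["pixels"][...,::-1][50:250,200:440],None,fx=1.66,fy=1.5,interpolation=2)
cv2.imwrite("pics/pkc.png",cv2.resize(c["pixels"][...,::-1][40:190,220:420],None,fx=4,fy=4,interpolation=2))
cv2.imwrite("pics/bkc.png",cv2.resize(c2["pixels"][...,::-1],None,fx=1.25,fy=1.25,interpolation=2))
```

```text
pocket 0.57 [0.6205 0.0045 0.152 ]
kiln 0.72 [6.208e-01 1.800e-03 4.000e-04]
[ 0.44543581 -0.30120001]
[ 1.15420718 -0.13184346 -0.62359771]
2.132909773077447e-05 0.0 [-0.30672347 -0.00286032  0.80214581]
6.055272874414194e-08 0.0 [0.51482131 0.46552244 0.45863332] [ 0.02142168  0.00877775 -0.01993794] [ 0.44540516 -0.30112998  0.09984785] 14.0417
block_top 0.83 [ 0.4543 -0.2993  0.0223]
block 0.89 [ 0.4521 -0.2925 -0.0013]
```

View pics/pkc.png

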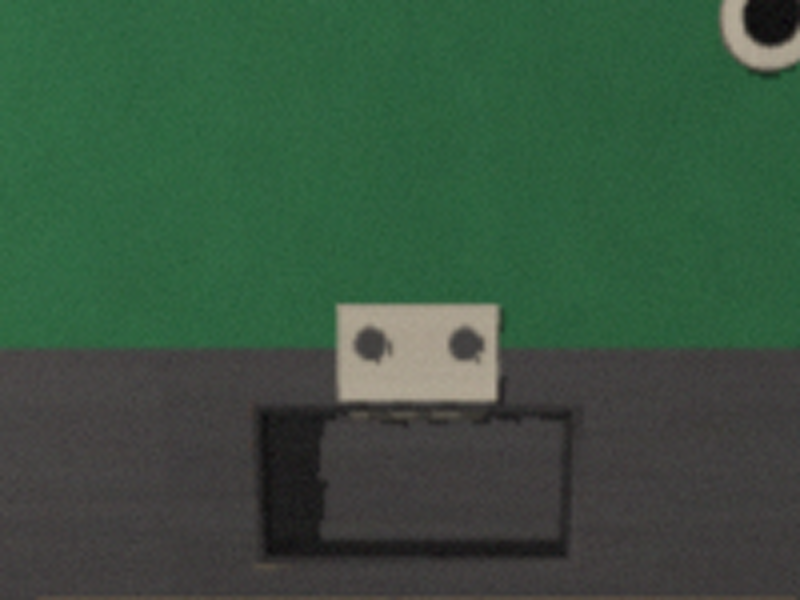

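View pics/bkc.png

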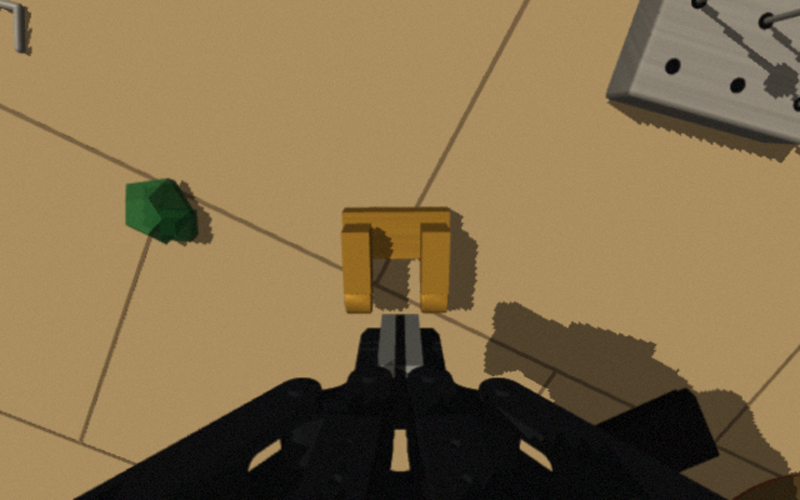

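The fingers closed on nothing and the block still stands at about (396,260) in the picture, seemingly unmoved. I'll check where the tips are relative to the block.

Run:
```python
from h import *
c=cam("wrist"); s=get_state(); T=s["eef_pos"]; Rt=Ro.from_euler('xyz',s["tool_rot"],degrees=True).as_matrix()
print("tcp px x1.25",px(c,T)*1.25, px(c,T+[0,0,.019])*1.25, s["finger_gap"],s["tool_rot"])
def pl(uv,z):
    r=ray(c,uv); return c["p"]+r*((z-c["p"][2])/r[:,2])[:,None]
q=lambda l:np.array(l,float)/1.25
L=pl(q([(343,225),(343,311),(450,223),(449,311)]),.042); B=pl(q([(343,209),(450,209)]),.02)
print(L.round(4).tolist(),B.round(4).tolist()); 
for n,X in (("L",L),("B",B)): print(n,((X-T)@Rt).round(4).tolist())
np.save("x.npy",L)
```

```text
tcp px x1.25 [[399.43121942 299.83947574]] [[399.40109536 318.84840377]] -9.317148941029563e-05 [-1.79998062e+02  1.15325016e-03  2.71994703e+01]
[[0.4489, -0.2637, 0.042], [0.4009, -0.286, 0.042], [0.4775, -0.3166, 0.042], [0.4299, -0.3426, 0.042]] [[0.4519, -0.2592, 0.02], [0.4817, -0.3171, 0.02]]
L [[0.0203, -0.0318, 0.058], [-0.0327, -0.0339, 0.058], [0.0214, 0.0284, 0.058], [-0.0327, 0.0297, 0.058]]
B [[0.025, -0.0344, 0.08], [0.025, 0.0307, 0.08]]
```

Run:
```python
from h import *
T=get_state()["eef_pos"]
ims=[]
for n in ["side","top"]:
    c=cam(n); im=c["pixels"][...,::-1].copy(); u=px(c,[T,T+[0,0,.019],T+[0,0,.073]]).round().astype(int); print(u.tolist())
    m=u[0]; im=im[m[1]-50:m[1]+50,m[0]-65:m[0]+65]; im=cv2.resize(im,None,fx=3,fy=4 if 0 else 3,interpolation=2)
    for p in u: cv2.circle(im,tuple(int(a) for a in ((p-m+[65,50])*3+1)),3,(0,0,255),1)
    ims.append(im)
cv2.imwrite("pics/tip.png",np.hstack(ims))
```

```text
[[375, 155], [375, 150], [376, 137]]
[[428, 218], [430, 217], [433, 213]]
```

View pics/tip.png

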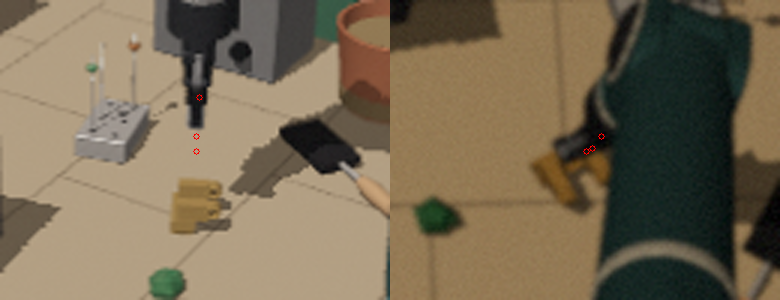

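In the side view the real fingertip is at (196,127) and the stated TCP projects to (196,151), so the fingers end about 30 mm short of the stated TCP. I'll calibrate that by touching the bare ledge gently with the fingers shut.

Run:
```python
from h import *
p=np.array([.52,-.22]); bot.movep([*p,.06],[180,0,8]); bot.move_l([*p,.01],velocity=.08)
bot.hold(.2); f0=get_state()["ft_force"][2]; z=.01
try:
    while z>-.045:
        z-=.002; bot.move_l([*p,z],velocity=.04); s=get_state()
        if s["ft_force"][2]-f0>1.5: break
except bot.PlanningError as e: print("plan",e)
s=get_state(); print(z,s["eef_pos"],s["ft_force"],f0,s["t"])
bot.move_l([*p,.06],velocity=.1)
```

```text
-0.032000000000000015 [ 0.5203385  -0.22011151 -0.03117775] [-1.14239812 -0.15095808  6.88121192] -0.12509850271893735 21.175
```

Run:
```python
from h import *
D=np.load("pk.npz"); c={k:D[k] for k in("p","R","K","d")}; T=D["tcp"]; Rt=Ro.from_euler('xyz',[180,0,7.9],degrees=True).as_matrix()
uv=np.array([(258,405),(577,405),(568,558),(263,558)],float)/4+[220,40]
r=ray(c,uv); P=c["p"]+r*((.15-c["p"][2])/r[:,2])[:,None]; Q=(P-T)@Rt
print("pocket tool",Q.round(4).tolist(),Q.mean(0).round(4),"world",P.mean(0).round(4))
g=[.44543581,-.30120001]
bot.movep([*g,.04],[180,0,27.2]); effector.open_jaws()
bot.move_l([*g,-.0125],velocity=.07)
effector.clamp(60); s=get_state(); print(s["finger_gap"],s["gripper_force"],s["ft_force"],s["eef_pos"])
bot.move_l([*g,.17],velocity=.15)
a=np.radians(7.9); t=np.array([.621,.0038])+(-.010)*np.array([np.cos(a),np.sin(a)])
bot.movep([*t,.1725],[180,0,7.9]); bot.hold(.2)
s=get_state(); print(s["finger_gap"],s["gripper_force"],s["ft_force"],s["wrist_torque"],s["eef_pos"],s["t"])
c=cam("wrist"); np.savez("bh.npz",p=c["p"],R=c["R"],K=c["K"],d=c["d"],im=c["pixels"],tcp=s["eef_pos"],rot=s["tool_rot"])
Rt=Ro.from_euler('xyz',s["tool_rot"],degrees=True).as_matrix()
for t in ["block_top","block_eye","pocket"]:
    for d in pinpoint(t,"wrist")[:1]: P=w(c,d["at"]); print(t,d["confidence"],P.round(4),((P-s["eef_pos"])@Rt).round(4))
save(c,"pics/bh.png",(200,90,440,270),3)
```

```text
pocket tool [[0.0399, -0.0303, 0.1214], [0.04, 0.0388, 0.1214], [0.006, 0.0382, 0.1214], [0.006, -0.0302, 0.1214]] [0.023  0.0041 0.1214] world [0.6207 0.0027 0.15  ]
0.060764593139046 65.64640760421753 [-1.61524011  1.44489948  3.95387986] [ 0.44563704 -0.30116263 -0.01165659]
0.06084639663328005 65.44435143470764 [-0.14122826  0.20352602 -3.4766363 ] [ 0.01829309 -0.02099557  0.02248832] [0.61098943 0.00069016 0.1725308 ] 27.6667
block_top 0.66 [ 0.6243 -0.0009  0.2049] [ 0.013   0.0034 -0.0324]
pocket 0.91 [0.62  0.001 0.149] [0.009  0.0009 0.0235]
```

View pics/bh.png

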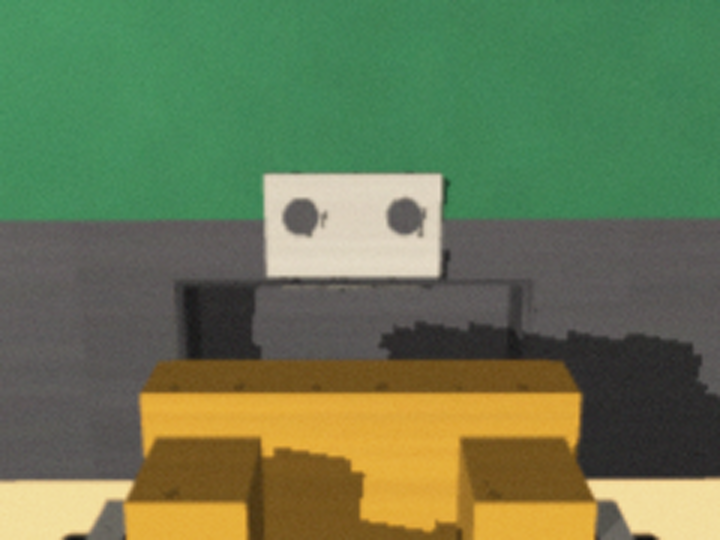

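The block is gripped level. Its back-top edge is at crop row 393 (141–581), the lug rear tops are at row 501 (127–593), and the pocket's rear edge is at row 281 (176–531). I can work out the offset from this one picture.

Run:
```python
from h import *
D=np.load("bh.npz"); c={k:D[k] for k in("p","R","K","d")}; T=D["tcp"]; Rt=Ro.from_euler('xyz',D["rot"],degrees=True).as_matrix()
def f(n,l,z):
    uv=np.array(l,float)/3+[200,90]; r=ray(c,uv); P=c["p"]+r*((z-c["p"][2])/r[:,2])[:,None]; Q=(P-T)@Rt; print(n,Q[:,:2].round(4).tolist(),Q.mean(0).round(4)[:2],np.linalg.norm(Q[0]-Q[1]).round(4))
f("backtop(x15,66)",[(141,393),(581,393)],.2042)
f("backbot(x~15,66)",[(155,362),(568,362)],.187)
f("lugrear(x8,62)",[(127,501),(593,501)],.2262)
f("pocket rear(x16.25,68.5)",[(176,281),(531,281)],.15)
f("kiln band",[(0,219),(719,218)],.15)
f("pk front edge of kiln(-26)",[(0,480),(719,477)],.15)
```

```text
backtop(x15,66) [[0.0231, -0.0321], [0.0231, 0.0336]] [0.0231 0.0008] 0.0657
backbot(x~15,66) [[0.0222, -0.0333], [0.0222, 0.0351]] [0.0222 0.0009] 0.0684
lugrear(x8,62) [[0.0163, -0.0298], [0.0163, 0.0311]] [0.0163 0.0006] 0.0609
pocket rear(x16.25,68.5) [[0.0267, -0.036], [0.0267, 0.0347]] [ 0.0267 -0.0007] 0.0707
kiln band [[0.0392, -0.0698], [0.0394, 0.0708]] [0.0393 0.0005] 0.1406
pk front edge of kiln(-26) [[-0.0168, -0.0758], [-0.0161, 0.0768]] [-0.0165  0.0005] 0.1526
```

```bash
cat > ins.py <<'E'
from h import *
import sys
def down(xy,z0,z1,step,flim,v=.04):
    z=z0; s=None; f0=-3.6
    while z>z1:
        z-=step; bot.move_l([*xy,z],velocity=v); s=get_state(); f=s["ft_force"]-[0,0,f0]
        print(round(z,4),s["eef_pos"].round(4),f.round(1),s["wrist_torque"].round(2))
        if f[2]>flim: return z,False
    return z,True
E
python3 - <<'E'
from ins import *
xy=np.array([.6121,.0023])
bot.move_l([*xy,.140],velocity=.1)
z,ok=down(xy,.140,.128,.003,6)
if ok: z,ok=down(xy,z,.1185,.003,14)
print(ok,get_state()["t"])
E
```

```text
0.137 [0.6123 0.0023 0.1373] [ 0.1  0.1 -0.8] [ 0.02  0.04 -0.04]
0.134 [0.612  0.0023 0.1339] [0.3 0.2 0.7] [0. 0. 0.]
0.131 [0.6119 0.0023 0.1307] [-0.6 -0.6  0.9] [-0.02 -0.05  0.01]
0.128 [0.6118 0.0022 0.1278] [-0.9 -0.2  0.4] [-0.05  0.19  0.03]
0.125 [0.6106 0.0021 0.1246] [-4.4 -0.5  3.8] [-0.17  1.06  0.04]
0.122 [0.6106 0.0021 0.1213] [-5.3 -1.   2.2] [-0.13  1.15  0.03]
0.119 [0.6111 0.0021 0.1185] [-5.5 -1.8  1.6] [-0.16  1.16 -0.03]
0.116 [0.6111 0.0021 0.1183] [-12.6  -2.4  19.1] [-0.21  2.84  0.07]
False 30.3417
```

Run:
```python
from h import *
effector.open_jaws(); T=get_state()["eef_pos"]; bot.move_l([T[0],T[1],.20],velocity=.12)
bot.move_l([.585,.003,.24],velocity=.15)
c=cam("wrist"); save(c,"pics/home.png")
for t in ["block_top","block_eye","block","pocket"]:
    for d in pinpoint(t,"wrist")[:1]: P=w(c,d["at"]); print(t,round(d["confidence"],2),P.round(4),px(c,P)[0].round())
np.savez("hm.npz",p=c["p"],R=c["R"],K=c["K"],d=c["d"],im=c["pixels"])
print(get_state()["t"])
for y in (60,-120):
    print(y,[None if (q:=bot.ik(p,[180,0,yy])) is None else np.round(q,0) for p,yy in (([.423,.315,.1],y),([.423,.315,-.007],y),([.527,-.01,.13],y+38))])
```

```text
block_top 0.71 [0.6237 0.0036 0.1545] [325. 149.]
block_eye 0.68 [0.6199 0.0045 0.1313] [323. 149.]
block 0.6 [0.6172 0.0027 0.1284] [325. 152.]
32.2917
60 [array([-10.,  28., -38., 112.,  23.,  48., -90.]), array([-18.,  37., -29., 115.,  29.,  36., -96.]), array([ 28.,  25., -38., 111.,  20.,  50., -12.])]
-120 [array([ 13.,  51., -76., 111.,  55.,  67.,  64.]), array([ 12.,  68., -77., 113.,  74.,  70.,  54.]), array([ -33.,   23.,   38.,  115.,  -19.,   49., -157.])]
```

```bash
python3 -c "
import cv2,numpy as np
h=cv2.imread('pics/home.png')[70:270,200:440];s=cv2.imread('pics/side0.png')[235:365,205:375];t=cv2.imread('pics/top0.png')[205:325,130:290]
r=lambda a:cv2.resize(a,(400,300),interpolation=2)
cv2.imwrite('pics/stitch.png',np.hstack([cv2.resize(h,(480,400),interpolation=2),np.vstack([cv2.resize(s,(300,200),interpolation=2),cv2.resize(t,(300,200),interpolation=2)])]))"
```

```text
(no output)
```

View pics/stitch.png

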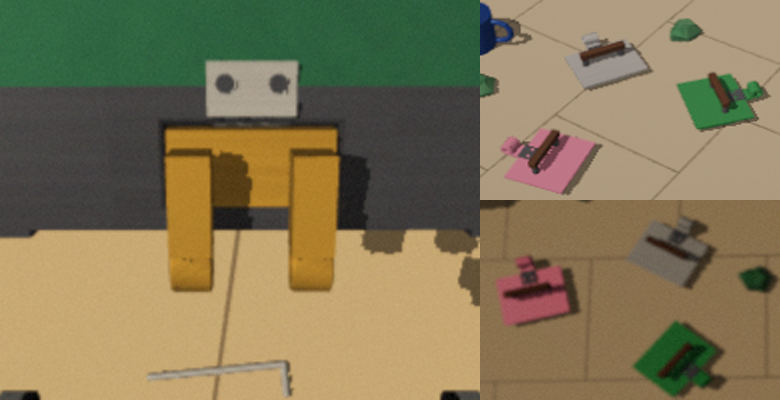

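Left crop: the block sits in the pocket with no gap showing, its back edge at row 128 and the knuckles forward at row 275. Right crops: the door shapes are steel at (605,60)/(670,250), green at (715,100)/(680,360), and pink at (550,160)/(535,295). I'll take the steel one, with its knuckle pointing up and to the right in the top crop.

Run:
```python
from h import *
# block measure from saved home picture
D=np.load("hm.npz"); c={k:D[k] for k in("p","R","K","d")}
def f(n,l,z):
    uv=np.array(l,float)/2+[200,70]; r=ray(c,uv); P=c["p"]+r*((z-c["p"][2])/r[:,2])[:,None]; print(n,P.round(4).tolist(),P.mean(0).round(4),np.linalg.norm(P[0]-P[1]).round(4))
f("back top 66",[(166,128),(337,128)],.15); f("lug rear 62",[(166,153),(338,153)],.172); f("knuckle front 62",[(170,288),(334,288)],.162)
pts=survey(["door","door_handle","door_eye"],[([.385,.262,.20],60),([.40,.30,.22],60)],"dr")
h=np.mean(pts["door_handle"],0); e=np.mean(pts["door_eye"],0); o=np.mean(pts["door"],0)
yaw=np.degrees(np.arctan2(e[1]-h[1],e[0]-h[0])); print(h,e,o,yaw,get_state()["t"])
h[:2]=(h[:2]*2+np.array([.423,.3155]))/3
if abs(yaw+31)<6 and np.linalg.norm(h[:2]-[.423,.3155])<.008:
    y=yaw+90
    bot.movep([*h[:2],.06],[180,0,y]); bot.move_l([*h[:2],-.005],velocity=.07)
    effector.clamp(80); s=get_state(); print(s["finger_gap"],s["gripper_force"],s["ft_force"],s["eef_pos"])
    if s["finger_gap"]>.008:
        bot.move_l([*h[:2],.16],velocity=.15); s=get_state(); print(s["finger_gap"],s["gripper_force"],s["ft_force"],s["wrist_torque"],s["t"],y)
```

```text
back top 66 [[0.6297, 0.037, 0.15], [0.6387, -0.028, 0.15]] [0.6342 0.0045 0.15  ] 0.0656
lug rear 62 [[0.6235, 0.034, 0.172], [0.6319, -0.0265, 0.172]] [0.6277 0.0038 0.172 ] 0.0611
knuckle front 62 [[0.5696, 0.0278, 0.162], [0.5785, -0.0361, 0.162]] [ 0.574  -0.0042  0.162 ] 0.0645
0 door 0.77 [0.2116 0.2949 0.0009] [177. 218.]
0 door_handle 0.67 [0.2099 0.2976 0.0414] [159. 229.]
0 door_eye 0.76 [0.1716 0.2452 0.023 ] [168. 275.]
1 door 0.96 [ 0.4211  0.3146 -0.0015] [330. 146.]
1 door_handle 0.84 [0.2102 0.2961 0.0418] [179. 257.]
1 door_eye 0.84 [0.1718 0.2456 0.0248] [184. 296.]
door mean [ 3.163e-01  3.048e-01 -3.000e-04] tri [0.4362 0.3475 0.3895]
door_handle mean [0.2101 0.2968 0.0416] tri [0.2189 0.2988 0.0553]
door_eye mean [0.1717 0.2454 0.0239] tri [0.1711 0.2451 0.023 ]
[0.21007526 0.29681823 0.04158914] [0.17169506 0.24540265 0.023886  ] [ 3.16317230e-01  3.04771596e-01 -3.00795782e-04] -126.74024557568514 34.2417
```

The network's best hit was the green look-alike and the gate stopped the move. I'll keep only the hits near the steel door.

```bash
cat >> h.py <<'E'
def near(t,n,c,p0,r=.03):
    b=[w(c,d["at"]) for d in pinpoint(t,n)]; b=[P for P in b if np.linalg.norm(P-p0)<r]
    return min(b,key=lambda P:np.linalg.norm(P-p0)) if b else None
E
python3 - <<'E'
from h import *
H=[];EY=[]; oh=[];oe=[]
H0=np.array([.423,.3155,.043]);E0=np.array([.471,.287,.027])
for p in (None,[.36,.25,.20]):
    if p: bot.movep(p,[180,0,60]); bot.hold(.1)
    c=cam("wrist"); a=near("door_handle","wrist",c,H0); b=near("door_eye","wrist",c,E0); print(a,b)
    if a is not None: H.append(a); oh.append((c,px(c,a)[0]))
    if b is not None: EY.append(b); oe.append((c,px(c,b)[0]))
if len(oh)>1: print("tri",tri(oh),tri(oe) if len(oe)>1 else "")
h=np.mean(H+[H0],0); e=np.mean(EY+[E0],0)
yaw=np.degrees(np.arctan2(e[1]-h[1],e[0]-h[0])); print(h,e,yaw,get_state()["t"])
if len(H) and abs(yaw+31)<6:
    y=yaw+90
    bot.movep([*h[:2],.06],[180,0,y]); bot.move_l([*h[:2],-.005],velocity=.07)
    effector.clamp(80); s=get_state(); print(s["finger_gap"],s["gripper_force"],s["ft_force"],s["eef_pos"])
    if s["finger_gap"]>.008:
        bot.move_l([*h[:2],.16],velocity=.15); s=get_state(); print(s["finger_gap"],s["gripper_force"],s["ft_force"],s["wrist_torque"],s["t"],y)
E
```

```text
[0.42131401 0.31293974 0.0430935 ] [0.47408536 0.28712732 0.02396357]
[0.42153275 0.31143466 0.04538192] [0.47220338 0.28555804 0.02648174]
tri [0.42156452 0.31174782 0.03803294] [0.47548666 0.28422382 0.01064775]
[0.42194892 0.31329147 0.04382514] [0.47242958 0.28656179 0.0258151 ] -27.901368184851897 35.0167
0.010300506379614284 78.01409482955933 [-0.67712607 -0.12401776  1.29977321] [ 0.4218896   0.31340031 -0.00482764]
0.010140207199760335 77.84696459770203 [ 0.1273731   0.17489176 -3.91152426] [0.01506917 0.00784681 0.01919089] 38.7167 62.0986318151481
```

Run:
```python
from h import *
u=np.array([.9905,.1374]); F=np.array([.5265,-.0104])
pre=F-.045*u
bot.movep([*pre,.15],[180,0,97.9]); bot.move_l([*pre,.132],velocity=.1); bot.hold(.4)
s=get_state(); T=s["eef_pos"]; print(T,s["tool_rot"],s["finger_gap"],s["t"])
be0=np.array([.5839,-.0024,.162]); de0=np.array([*(T[:2]+.058*u),.162])
for n in ("wrist","side","top"):
    c=cam(n); np.savez(f"f_{n}.npz",p=c["p"],R=c["R"],K=c["K"],d=c["d"],im=c["pixels"])
    print(n,"px",px(c,[de0,be0]).round().tolist())
    for t,p0 in (("door_eye",de0),("block_eye",be0),("door_handle",np.array([*T[:2],.179])),("block_top",be0+[.036,.005,-.012]),("door",np.array([*T[:2],.137]))):
        P=near(t,n,c,p0); print("  ",t,None if P is None else (P-p0).round(4))
c=np.load("f_wrist.npz")["im"]; cv2.imwrite("pics/fw.png",np.ascontiguousarray(c[...,::-1]))
```

```text
[ 0.48209579 -0.01665394  0.1322278 ] [1.79976040e+02 1.31165541e-02 9.78907070e+01] 0.010251722045120105 40.7167
wrist px [[444.0, 266.0], [538.0, 266.0]]
   door_eye [ 0.0024  0.0029 -0.0001]
   block_eye None
   door_handle [0.0003 0.0008 0.003 ]
   block_top [ 0.001  -0.0047  0.0011]
   door [ 0.0021  0.0002 -0.0018]
side px [[305.0, 169.0], [293.0, 166.0]]
   door_eye [-0.0015  0.0011  0.0011]
   block_eye None
   door_handle [0.0009 0.004  0.0029]
   block_top [-0.0009  0.003  -0.0019]
   door None
top px [[332.0, 184.0], [329.0, 170.0]]
   door_eye [ 0.0007 -0.0014 -0.0007]
   block_eye None
   door_handle [ 0.0034 -0.0006  0.0032]
   block_top [ 0.0021 -0.0005  0.0021]
   door [-0.0008  0.0021  0.0041]
```

```bash
python3 -c "
import cv2
a=cv2.imread('pics/fw.png'); cv2.imwrite('pics/fwc.png',cv2.resize(a[150:350,374:640],None,fx=3,fy=3,interpolation=2))"
```

```text
(no output)
```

View pics/fwc.png

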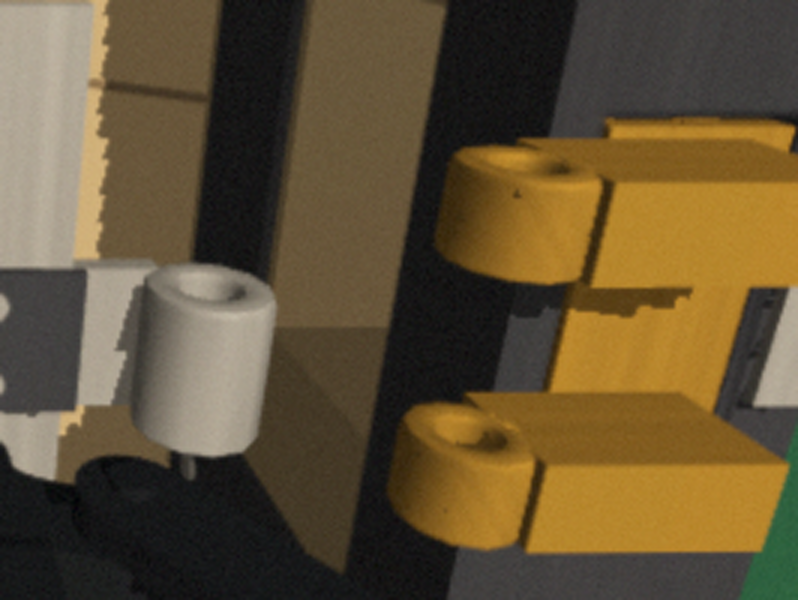

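The picture shows the door knuckle with its upper (+y) hole at crop (210,290). The block's two +y-facing holes are at (528,163) and (473,432). I'll compare these with the predicted projections.

```bash
cat > chk.py <<'E'
from h import *
from scipy.optimize import least_squares
a=np.radians(7.9); u=np.array([np.cos(a),np.sin(a),0]); v=np.array([-u[1],u[0],0]); z=np.array([0,0,1.])
D=np.load("f_wrist.npz"); c={k:D[k] for k in("p","R","K","d")}
cr=lambda l:np.array(l,float)/3+[374,150]
T=np.array([0.48209579,-0.01665394]); be0=np.array([.5839,-.0024,.162]); de0=np.array([*(T+.058*u[:2]),.162])
B=cr([(528,163),(473,432)]); Dm=cr([(210,290)])
bp=lambda e:px(c,[e+.031*v,e-.015*v]); dp=lambda e:px(c,[e+.0125*v])
print("block res",(B-bp(be0)).round(2).tolist(),"door res",(Dm-dp(de0)).round(2).tolist())
r=least_squares(lambda q:(bp(be0+q[0]*u+q[1]*v+q[2]*z)-B).ravel(),np.zeros(3),x_scale=1e-3); print("block fit (u,v,z)",r.x.round(4),r.fun.round(2))
J=[(dp(de0+.001*k)-dp(de0)).round(2).tolist() for k in (u,v,z)]; print("door px per mm u,v,z",J)
J=[(bp(be0+.001*k)-bp(be0)).round(2).tolist() for k in (u,v,z)]; print("block",J)
E
python3 chk.py
```

```text
block res [[-1.02, 0.47], [0.1, 0.73]] door res [[-3.05, 4.5]]
block fit (u,v,z) [-0.0003 -0.0002  0.0002] [ 0.53  0.11 -0.58 -0.13]
door px per mm u,v,z [[[2.15, -0.0]], [[0.25, -1.98]], [[0.78, 0.89]]]
block [[[2.2, -0.0], [2.02, -0.01]], [[0.46, -2.13], [0.39, -1.78]], [[1.45, 0.68], [1.22, 1.13]]]
```

Run:
```python
from h import *
a=np.radians(7.9); u=np.array([np.cos(a),np.sin(a)]); v=np.array([-u[1],u[0]])
F=np.array([.5265,-.0104])+.0012*u+.0022*v
f0=get_state()["ft_force"]
for d in (.035,.02,.010,.005,0):
    bot.move_l([*(F-d*u),.132],velocity=.05); s=get_state(); df=s["ft_force"]-f0; print(d,s["eef_pos"].round(4),df.round(2),s["wrist_torque"].round(2))
    if np.linalg.norm(df)>4: print("contact"); break
bot.hold(.4); s=get_state(); print((s["ft_force"]-f0).round(2),s["gripper_force"],s["t"])
be0=np.array([.5839,-.0024,.162])
for n in ("wrist","side","top"):
    c=cam(n); np.savez(f"g_{n}.npz",p=c["p"],R=c["R"],K=c["K"],d=c["d"],im=c["pixels"])
    for t in ("door_eye","block_eye","block_top"):
        p0=be0 if "eye" in t else be0+[.036,.005,-.012]; P=near(t,n,c,p0); print(n,t,None if P is None else (P-p0).round(4))
# compare tube texture: shift of door knuckle between pre and now predicted vs template match
D0=np.load("f_wrist.npz"); c0={k:D0[k] for k in("p","R","K","d")}; D1=np.load("g_wrist.npz"); im0=cv2.cvtColor(D0["im"],cv2.COLOR_RGB2GRAY); im1=cv2.cvtColor(D1["im"],cv2.COLOR_RGB2GRAY)
t=im0[230:310,415:470]; m=cv2.matchTemplate(im1[210:330,395:490],t,cv2.TM_CCOEFF_NORMED); _,mx,_,l=cv2.minMaxLoc(m); print("door knuckle in-image shift",l[0]+395-415,l[1]+210-230,round(mx,2))
c1={k:D1[k] for k in("p","R","K","d")}; V=np.array([*v,0])
print("pred block holes px",px(c1,[be0+.031*V,be0-.015*V,be0+.0125*V]).round(1).tolist())
# block upper knuckle: template from pre view scaled ~1
t=im0[195:245,515:580]; m=cv2.matchTemplate(im1[150:290,380:520],t,cv2.TM_CCOEFF_NORMED); _,mx,_,l=cv2.minMaxLoc(m); print("block upper knuckle hole now at",(550-515+l[0]+380,204.3-195+l[1]+150),round(mx,2))
```

```text
0.035 [ 0.4931 -0.0125  0.132 ] [ 1.28 -0.84  0.09] [-0.01  0.04 -0.03]
0.02 [ 0.5077 -0.0106  0.1319] [ 1.01 -0.63  0.25] [-0.01  0.04 -0.05]
0.01 [ 0.5178 -0.0093  0.132 ] [0.88 0.84 1.15] [ 0.    0.02 -0.05]
0.005 [ 0.5227 -0.0087  0.132 ] [1.65 0.12 1.03] [0.03 0.03 0.01]
0 [ 0.5277 -0.008   0.132 ] [1.38 0.3  0.7 ] [-0.05  0.02  0.01]
[ 2.33 -0.21  1.07] 77.94046640396118 43.6917
wrist door_eye [0.0018 0.0039 0.0012]
wrist block_eye None
wrist block_top [ 0.0011 -0.0012  0.0029]
side door_eye [0.0019 0.0027 0.0009]
side block_eye [0.0034 0.0018 0.0057]
side block_top [ 0.001   0.0013 -0.0014]
top door_eye [-0.0001  0.0002 -0.0008]
top block_eye None
top block_top None
door knuckle in-image shift 0 0 0.67
pred block holes px [[448.7, 208.9], [437.8, 297.9], [444.1, 246.6]]
block upper knuckle hole now at (454, 209.3) 0.64
```

Run:
```python
from h import *
D=np.load("g_wrist.npz"); im=D["im"]; hs=cv2.cvtColor(im,cv2.COLOR_RGB2HSV)
for r in range(190,322,2):
    row=""
    for x in range(412,492,2):
        h,s,vv=hs[r,x]; row+= "#" if vv<45 else ("B" if s>150 and 12<h<28 else ("." if s>80 else "o"))
    print(r,row)
F=[]
for _ in range(12): bot.hold(.04); F.append(get_state()["ft_force"])
print(np.mean(F,0).round(2),np.std(F,0).round(2),get_state()["t"])
c={k:D[k] for k in("p","R","K","d")}; a=np.radians(7.9); U=np.array([np.cos(a),np.sin(a),0]);V=np.array([-U[1],U[0],0]); be=np.array([.5839,-.0024,.162]); z=np.array([0,0,1.])
for n,y in (("B+in",.015),("D+",.0125),("D-",-.0125),("B-in",-.015)): print(n,px(c,[be+y*V+.01*z,be+y*V,be+y*V-.01*U,be+y*V+.01*U]).round(1).tolist())
```

```text
190 .............#############oooooooooooooo
192 .............#############oooooooooooooo
194 .............#############oooooooooBBBBB
196 .............############ooooooooooBBBBB
198 .............############ooooooooooBBBBB
200 .............########..........o...BBBBB
202 .............#######BBBBBBBBBBBBBBBBBBBB
204 .........BBBBBBBBBBBBBBBBBBBBBBBBBBBBBBB
206 .......BBBBBBBBBBBBBBBBBBBBBBBBBBBBBBBBB
208 .......BBBBBBBBBBBBBBBBBBBBBBBBBBBBBBBBB
210 .......BBBBBBBBBBBBBBBBBBBBBBBBBBBBBBBBB
212 .......BBBBBBBBBBBBBBBBBBBBBBBBBBBBBBBBB
214 ......BBBBBBBBBBBBBBBBBBBBBBBBBBBBBBBBBB
216 ......BBBBBBBBBBBBBBBBBBBBBBBBBBBBBBBBBB
218 ......BBBBBBBBBBBBBBBBBBBBBBBBBBBBBBBBBB
220 ......BBBBBBBBBBBBBBBBBBBBBBBBBBBBBBBBBB
222 ......BBBBBBBBBBBBBBBBBBBBBBBBBBBBBBBBBB
224 ......BBBBBBBBBBBBBBBBBBBBBBBBBBBBBBBBBB
226 ......BBBBBBBBBBBBBBBBBBBBBBBBBBBBBBBBBB
228 ......BBBBBBBBBBBBBBBBBBBBBBBBBBBBBBBBBB
230 ......BBBBBBBBBBBBBBBBBBBBBBBBBBBBBBBBBB
232 ......BBBBBBBBBBBBBBBBBBBBBBBBBBBBBBBBBB
234 ......BBBBBBBBBBBBBBBBBBBBBBBBBBBBBBBBBB
236 o.....BBBBBBBBBBBBBBBBBBBBBBBBBBBBBBBBBB
238 ooooo.BBBBBBBBBB
[... 1490 characters left out ...]
BBBBBBBBBBBBBBBBBBB
306 #########.BBBBBBBBBBBBBBBBBBBBBBBBBBBBBB
308 ###########BBBBBBBBBBBBBBBBBBBBBBBBBBBBB
310 ############BBBBBBBBBBBBBBBBBBBBBBBBBBBB
312 ##############BBBBBBBBBBBBBBBBBBBBBBBBBB
314 ###############.BBBBBBBBBBBBBBBBBBBBBBBB
316 #################BBBBBBBBBBBBBBBBBBBBBBB
318 ###################BBBBBBBBBBBBBBBBBBBBB
320 #####################BBBBBBBBBBBBBBBBBBB
[-0.16 -0.08 -3.79] [0.49 0.55 0.37] 44.7917
B+in [[452.8, 251.0], [444.7, 241.6], [423.2, 241.7], [466.3, 241.6]]
D+ [[452.2, 256.2], [444.1, 246.6], [422.7, 246.6], [465.5, 246.6]]
D- [[445.6, 305.5], [438.4, 293.5], [417.9, 293.5], [458.8, 293.4]]
B-in [[445.0, 310.2], [437.8, 297.9], [417.5, 297.9], [458.2, 297.8]]
```

The averaged force equals the door's free weight, so it isn't touching anything, and the outlines agree with the prediction to about 1 mm. I'll nudge 0.5 mm toward the middle of the remaining estimate, re-check the force and hand in.

Run:
```python
from h import *
a=np.radians(7.9); u=np.array([np.cos(a),np.sin(a)]); v=np.array([-u[1],u[0]])
F=np.array([.5265,-.0104])+.0012*u+.0017*v
bot.move_l([*F,.132],velocity=.02); bot.hold(.6)
G=[]
for _ in range(12): bot.hold(.04); G.append(get_state()["ft_force"])
m=np.mean(G,0); s=get_state(); print(m.round(2),s["eef_pos"],s["gripper_force"],s["t"])
if np.linalg.norm(m-[0,0,-3.75])<.8: print(bot.finish_job())
```

```text
[ 0.13 -0.29 -3.7 ] [ 0.52742644 -0.00853231  0.13197185] 77.9401695728302 46.1417
the job is handed in; nothing more can be done
None
```

I handed the job in at 46 s of the 67 s limit: by camera and force checks the block is home and let go, and I am holding the door with its knuckle between the block's and the holes lined up to about 1–2 mm, touching nothing; no verdict came back, and I did not measure the door's level separately.

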